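# Click the contrast disc of a microscope light base round to dark field

## Robot

A 6-joint arm with a two-finger parallel gripper is mounted at the origin on the work surface. World frame = base frame: x ahead of the robot, y to its left, z up, the work surface at z = 0. Lengths are in m, angles in rad, forces in N, time in s.
With the tool pointing down it reaches from about 0.275 to 0.825 m from the base axis. Payload 5.2 kg.
Tool frame: the origin (TCP) lies midway between the tips of the shut fingers; the grasp point (between the pads) lies 19 mm behind it; z points along the fingers, y is the line along which they close (so a half turn about z gives the same grasp; the last joint's range is limited). The gripper opens to 93 mm and grips with 3 to 60 N. Pads are 15 mm wide; open, the fingers measure 128 mm over their backs; the gripper's body (75 mm by 188 mm) begins 65 mm behind the grasp point.
Start: joints at [1.027, 0.259, 1.535, -0, 1.348, -0.203], TCP at [0.184, 0.518, 0.219] pointing down, gripper open.
Joint ranges: [-3.14, 3.14], [-0.91, 2.08], [0.19, 2.58], [-1.22, 4.36], [0.22, 2.71], [-3.12, 3.12]. Speed limits (rad/s): [2.57, 2.57, 3.14, 3.14, 3.14, 3.14].

## Interface

Orientations are given as a unit quaternion [w, x, y, z].
In Python, from station import arm, get_image gives the robot as it stands.
- The arm moves only by the shell command python3 -m pendant 'ROWS' [FORCE]. ROWS is JSON, a list of rows, each a list of 5 numbers: the shift along the tool's x, y, z in cm, then the turn about the tool's z in rad, then the opening, from 0 (shut) to 1 (fully open). In form: [[tx, ty, tz, spin, grip], ...]. A call has 1 to 5 rows; each row shifts and turns the commanded pose from where the row before left it, along the tool's axes as they then stand; what a row does not reach is not made up. A row lasts 1/8 s, in which the tool goes at most 62.5 mm and 10.7 degrees, less where a joint would pass 70% of its speed; a pose out of reach is approached as far as the arm can. A call is refused whole if a number of a shift passes 6.25 or a number of a turn 0.188, either way. A call with a gripper value outside its range is refused whole. The fingers move at their own pace and stop on an object; FORCE is the grip in N (left out, the last holds). Time passes only in rows, so rows that do not move let the fingers close. It gives the time, the measured TCP pose, the force, the opening and the grip force at its end, in the units of the state.
- arm.get_state(): the state, without advancing time (a new reading comes with each control period).
- get_image(name): name is "scene" or "top"; returns a dict with "pixels" (480x640x3 uint8, blue, green, red), "fx", "fy", "cx", "cy" (pixels), "R" (3x3) and "t" (3): a world point X has camera coordinates R X + t. Camera axes: x right, y down, z forward; pixel columns grow to the right and rows downward; lengths in m; the calibration is good to about 2 mm. A picture is of the moment at which its call begins. There is no depth.
- arm.hand_in(): hands the job in; it is judged then, once.
The state is a dict: "time": time; "qpos": joint angles; "joint_vel": joint speeds; "joint_torque": joint torques, N m; "ee_pos": TCP position; "ee_rot": TCP orientation; "wrist_force": force on the tool from outside, world axes, zero at the start; "moment": the same for the moment, N m; "width": opening from 0.0 (shut) to 1.0 (fully open); "grasp_force": force on a finger pad.
Only numpy, scipy, OpenCV 4.12 (cv2) and the standard library are available. Lean on these libraries where they do the work, as an engineer would, in place of code of your own. Each camera call takes 0.05 s, during which the arm holds its last target. There are 200 camera calls.

## Task

The next specimen needs dark-field light: with a fingertip against the ribbed edge that sticks out of the front slot of the microscope's light base, flick the contrast disc round, either way, until the ring-shaped dark-field opening clicks into place in the middle of the round stage opening. Count the clicks and stop exactly there: do not let the disc run past dark field to the station beyond. Push lightly, do not lift or shove the base (not even by a centimetre), and leave everything else on the table where it is.

Things in the scene. Friction and masses are not known exactly. Their poses are not given: they have to be found in the camera images.
- light_base: Light base of a stereo microscope (head off): a white box standing loose on rubber feet, 270 mm deep (x), 236 mm wide (y), 60 mm high, about 4.2 kg; slides if pushed over about 15 N. Origin: centre of its underside. Its front, with the disc slot, faces its own -x, towards the robot within 0.35 rad. Two small clips on top, at x +10, y +-88 mm, reach 67 mm above the table.
- socket (a point): Centre of the top of the black pillar socket (plugged, 52 mm across) at the back of the base's top, at base x +96 mm; it is the base's highest point, 92 mm above the table.
- slot (a point): Middle of the front slot at the front face: base x -135, y 0, z 40 mm. The slot is 154 mm wide and runs from 32 to 48 mm above the table. Through it the black disc projects 22 mm from the face. At rest two of its ribs stand outside, tips 29 mm from the face, 22.5 degrees (0.393 rad) either side of straight ahead as seen from the disc's axis; the next ribs are inside the base.
- disc_axis (a point): Centre of the contrast disc, half-way through its thickness: base x -87, y 0, z 40 mm. The black disc lies level, 140 mm across, 12 mm thick (34 to 46 mm above the table). On its edge stand 8 upright round ribs (13 mm across, as tall as the disc is thick, centres 76.5 mm and tips 83 mm from the axis), one half-way between every two stations.
- contrast_disc (a joint): Turn of the disc, rad, growing counter-clockwise seen from above (front ribs then go to -y of the base); endless. 0 or +-6.283 = dark field in place. 8 stations, a spring detent every 0.785 rad; a click takes 1 to 3 N at a rib; pushed past half-way (0.40 rad) it snaps on to the next station and stops there. Starts at a station 2 to 4 clicks from dark field by the shorter way.
- darkfield (a point): Centre of the dark-field opening on the disc's upper face, 51 mm from its axis: white ring 31 mm across, black middle 19 mm. It stands at the joint angle counter-clockwise of base +x. Next stations counter-clockwise, all white openings: half moon 31 mm; round holes 31, 21, 13, 7 mm; slit 27 by 7 mm; a blank with no opening; then dark field.
- stage_centre (a point): Centre of the round stage opening (112 mm across, black rim, in the base's top) at the level of the disc's upper face, 46 mm above the table: 51 mm from disc_axis along +x of the base. The opening shows part of the disc, 14 mm below the top. The dark-field opening must end here.
- eyepiece: Bystander: a black microscope eyepiece standing on its narrow end, 34 mm across, 56 mm high, to the left of the slot side of the light base. Origin: centre of its underside.
- objective: Bystander: a spare aluminium objective standing on its wide end, 40 mm across, 38 mm high, to the right of the slot side of the light base. Origin: centre of its underside.
- stage_plate: Bystander: the white round stage plate taken out of the base, 111 mm across, 5 mm thick, lying flat left of the base. Origin: centre of its underside.
- oil_bottle: Bystander: a small amber bottle with a black cap, 28 mm across, 62 mm high, right of the base. Origin: centre of its underside.
- petri_dish: Bystander: a closed clear Petri dish, 92 mm across, 16 mm high. Origin: centre of its underside.
- slide_box: Bystander: a grey slide box, 87 by 97 mm, 36 mm high. Origin: centre of its underside.
- egg_stand: Bystander: a white block 62 mm square with a brown egg set in its top, 81 mm high in all. Origin: centre of its underside.
- forceps: Bystander: steel forceps lying flat, 118 mm long along their x axis, 6 mm high. Origin: centre of its underside.

How it is judged:
On the way:
1. a fingertip pushes on the disc (contact force between the fingers and light_base above 0.5 N), for 0.02 s.
At the end, for the whole second after the job is handed in: The dark-field opening is within 4 mm of the middle of the stage opening (seated in its click), the disc is at rest, and the base stands level, within 12 mm of where it was (horizontal distance between darkfield and stage_centre below 0.004 m and velocity of joint contrast_disc between -0.1 and 0.1 rad/s and distance of light_base from where it was at the start of the episode below 0.012 m and angle between light_base's own z axis and vertical below 0.05 rad); the robot touches nothing.
It fails at once if the disc is turned past dark field, over the half-way point to the station beyond (more than 0.47 rad past) (value of joint contrast_disc below -0.47 rad or value of joint contrast_disc above 6.7532 rad).
It fails at once if the light base is shoved, lifted (over 12 mm) or tipped (distance of light_base from where it was at the start of the episode above 0.012 m or angle between light_base's own z axis and vertical above 0.05 rad).
It fails at once if the fingers press on the base or its disc harder than 30 N (contact force between the fingers and light_base above 30 N).
It fails at once if a bystander is moved more than 15 mm or lifted (distance of any of eyepiece, objective, stage_plate, oil_bottle, petri_dish, slide_box, egg_stand, forceps from where it was at the start of the episode above 0.015 m).
It also fails if it takes over 51 s, if anything falls off the work surface, if the arm or the gripper's body presses on something with over 40 N, if the wrist force passes 120 N, or if a joint passes its speed limit or range.

## Working session

There is one attempt and no reset: what is moved stays moved. The work goes in short steps, Python scripts to look and compute and a shell command to move; the robot and the scene stay as the last step left them, time stands still between calls to the robot, and variables do not carry over. Pictures are saved under pics/ and viewed, at most 10 in all, crops included, and the job is handed in when it is done.

```bash
mkdir -p pics; python3 - <<'E'
from station import arm,get_image
import cv2
for n in("top","scene"):
    d=get_image(n);cv2.imwrite(f"pics/{n}0.png",d["pixels"]);print(n,d["fx"],d["fy"],d["cx"],d["cy"],d["R"],d["t"])
s=arm.get_state();print(s)
E
```

```text
top 576.3692992335746 576.3692992335746 323.48381846557123 235.43250052932558 [[ 0.0036237  -0.99998637  0.00375827]
 [-0.97588219 -0.00435662 -0.21825439]
 [ 0.21826779 -0.00287674 -0.97588467]] [-0.00275773  0.58320571  1.43770267]
scene 551.3313777783452 551.3313777783452 316.8695525983769 245.62870699188147 [[-0.78568854  0.61861445  0.00311044]
 [ 0.33158103  0.42536784 -0.84209039]
 [-0.52225237 -0.66058941 -0.53932745]] [ 0.42242885 -0.14437836  1.58626637]
{'time': 0.1, 'qpos': array([ 1.02717766e+00,  2.59279208e-01,  1.53595396e+00, -3.40812631e-05,
        1.34802146e+00, -2.02822523e-01]), 'joint_vel': array([-0.00138133, -0.0010913 , -0.00497846,  0.00147627,  0.00187236,
        0.00052284]), 'joint_torque': array([ 2.15191743e-03, -4.38208795e+01, -2.84645462e+01,  7.19891349e-02,
        3.62886535e-02, -3.62904962e-05]), 'ee_pos': array([0.18357116, 0.51793693, 0.21790386]), 'ee_rot': array([-2.87519652e-04,  1.69570884e-01,  9.85517643e-01, -7.79840796e-04]), 'wrist_force': array([-0.40083911,  0.07981962,  0.15158668]), 'moment': array([0.01838031, 0.02839538, 0.02286226]), 'grasp_force': 0.0, 'width': 1.002158631743145}
```

View pics/top0.png

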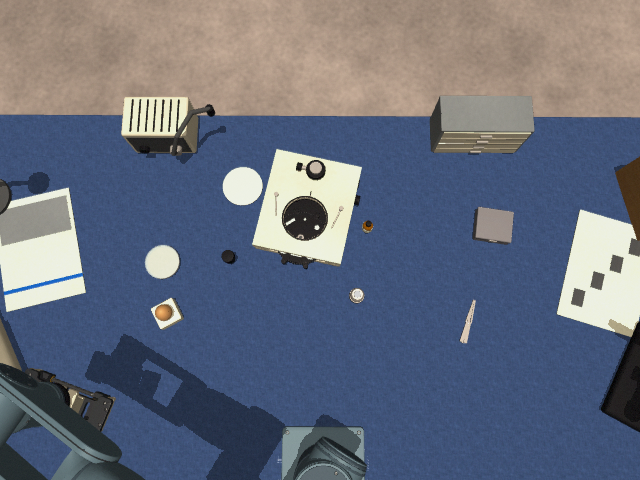

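View pics/scene0.png

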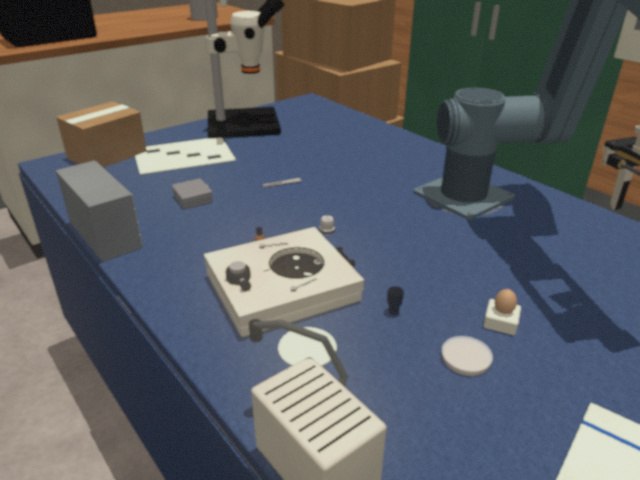

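```bash
cat > h.py <<'E'
import numpy as np,cv2
from station import arm,get_image
def ray(d,u,v,z):
    R,t=np.array(d["R"]),np.array(d["t"]);c=-R.T@t
    r=R.T@np.array([(u-d["cx"])/d["fx"],(v-d["cy"])/d["fy"],1]);return c+r*(z-c[2])/r[2]
def proj(d,X):
    p=np.array(d["R"])@X+np.array(d["t"]);return d["fx"]*p[0]/p[2]+d["cx"],d["fy"]*p[1]/p[2]+d["cy"]
def base(B,p):
    x,y,a=B;c,s=np.cos(a),np.sin(a);return np.array([x+c*p[0]-s*p[1],y+s*p[0]+c*p[1],p[2]])
E
python3 - <<'E'
from h import *
d=get_image("top");im=d["pixels"]
# top-face: bright region
m=(im.min(2)>150).astype(np.uint8);m[:, :245]=0;m[:,370:]=0;m[:140]=0;m[275:]=0
n,l,st,_=cv2.connectedComponentsWithStats(m);k=1+st[1:,4].argmax()
pts=np.argwhere(l==k)[:,::-1].astype(np.int32)
r=cv2.minAreaRect(pts);print(r,st[k])
for p in cv2.boxPoints(r):print(p,ray(d,*p,.06))
for p in [(276,150),(361,165),(341,265),(253,246)]:print(p,ray(d,*p,.06))
cv2.imwrite("pics/c.png",cv2.resize(im[140:285,235:380],(580,580),interpolation=cv2.INTER_CUBIC))
E
```

```text
((306.4097595214844, 206.4117431640625), (90.62947845458984, 101.03990173339844), 12.362491607666016) [ 252  149  110  115 6758]
[251.32965 246.05856] [0.55503105 0.18723218 0.06      ]
[272.96185 147.36151] [0.82776215 0.13716179 0.06      ]
[361.48987 166.76492] [ 0.77367636 -0.10182636  0.06      ]
[339.85767 265.46198] [ 0.50487118 -0.04301708  0.06      ]
(276, 150) [0.8202387  0.12878107 0.06      ]
(361, 165) [ 0.77866495 -0.10056299  0.06      ]
(341, 265) [ 0.50609327 -0.04597313  0.06      ]
(253, 246) [0.55520564 0.18289255 0.06      ]
```

View pics/c.png

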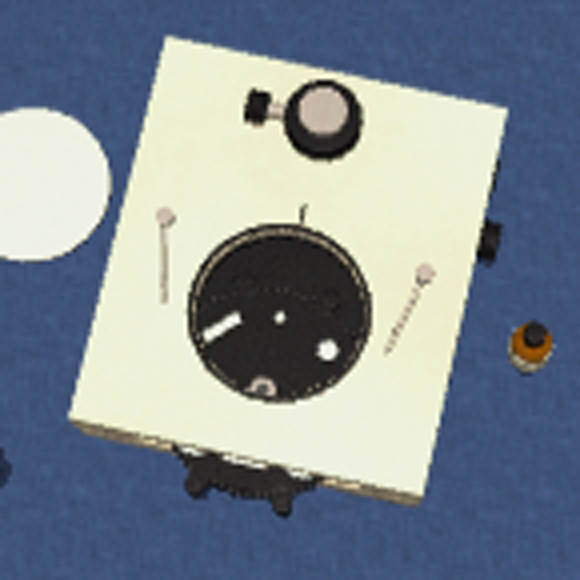

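```bash
cat > fit.py <<'E'
from h import *
from scipy.optimize import least_squares
d=get_image("top")
c=lambda x,y:((x+.5)/4-.5+235,(y+.5)/4-.5+140)
obs=[(c(165,37),(.135,.118,.06)),(c(507,107),(.135,-.118,.06)),(c(72,420),(-.135,.118,.06)),(c(423,496),(-.135,-.118,.06)),
(c(280,314),(-.036,0,.06)),(c(280,317),(-.036,0,.046)),(c(322,107),(.096,0,.092)),(c(194,489),(-.1577,.0293,.043)),(c(282,505),(-.1577,-.0293,.043))]
f=lambda B:np.ravel([np.subtract(proj(d,base(B,np.array(p))),o) for o,p in obs])
r=least_squares(f,[.665,.041,-.198],loss="soft_l1");print(r.x);print(f(r.x).reshape(-1,2).round(1).tolist())
E
python3 fit.py
cat >> h.py <<'E'
from scipy.spatial.transform import Rotation as Ro
B0=None
def togo(B,u,v,z,yaw_off=0):
    "moves to put TCP at (u,v) from disc axis, base axes"
    s=arm.get_state();q=s["ee_rot"];R=Ro.from_quat([q[1],q[2],q[3],q[0]]).as_matrix()
    T=base(B,np.array([-.087+u,v,z]));y=R[:,1];e=B[2]-np.arctan2(y[1],y[0])
    c,sn=np.cos(B[2]),np.sin(B[2]);p=s["ee_pos"]-base(B,np.array([-.087,0,0]))
    print("t",s["time"],"tool cm",((R.T@(T-s["ee_pos"]))*100).round(2),"spin",-e,"now uvz mm",(np.array([c*p[0]+sn*p[1],-sn*p[0]+c*p[1],p[2]])*1000).round(1),"F",s["wrist_force"].round(2),"R",R.round(2).tolist())
E
python3 -c "
from h import *
togo((.665,.041,-.198),-.115,-.045,.12)"
```

```text
[ 0.66665979  0.0422578  -0.21028781]
[[-0.1, 0.0], [-0.1, 0.3], [-0.7, -0.2], [0.2, -0.1], [-0.1, -0.3], [0.0, 0.3], [0.0, 0.8], [0.4, -0.7], [0.3, -0.0]]
t 0.2 tool cm [-41.96 -36.2    9.84] spin 1.4279920416341145 now uvz mm [-478.8  373.1  218.1] F [ 0.8  -0.31 -0.28] R [[-0.94, 0.33, -0.0], [0.33, 0.94, -0.0], [0.0, -0.0, -1.0]]
```

```bash
python3 -m pendant '[[-4.2,-3.6,0,0,0],[-4.2,-3.6,0,0,0],[-4.2,-3.6,0,0,0],[-4.2,-3.6,0,0,0],[-4.2,-3.6,0,0,0]]' 10 && python3 -m pendant '[[-4.2,-3.6,0,0,0],[-4.2,-3.6,0,0,0],[-4.2,-3.6,0,0,0],[-4.2,-3.6,0,0,0],[0,0,0,0.18,0]]' && python3 -m pendant '[[0,0,0,0.18,0],[0,0,0,0.18,0],[0,0,0,0.18,0],[0,0,0,0.18,0],[0,0,0,0.18,0]]' && python3 -m pendant '[[0,0,0,0.18,0],[0,0,0,0.18,0],[0,0,0,0,0]]'
python3 -c "
from h import *
togo((.6667,.0423,-.21),-.115,-.045,.12)"
```

```text
time: 0.82
ee_pos: [0.3221, 0.277, 0.2187]
ee_rot: [0.0, 0.169, 0.986, 0.0]
wrist_force: [0.2, -0.3, 0.2]
width: 0.514
grasp_force: 0.0
time: 1.45
ee_pos: [0.4336, 0.0832, 0.2185]
ee_rot: [0.0, 0.261, 0.965, -0.0]
wrist_force: [0.1, 0.5, -0.2]
width: 0.009
grasp_force: 0.0
time: 2.08
ee_pos: [0.4316, 0.0867, 0.2185]
ee_rot: [-0.0, 0.654, 0.756, -0.0]
wrist_force: [-0.6, 0.6, 0.7]
width: 0.005
grasp_force: 0.0
time: 2.45
ee_pos: [0.4317, 0.0867, 0.2186]
ee_rot: [-0.0, 0.777, 0.63, -0.0]
wrist_force: [0.3, -0.1, 0.2]
width: 0.009
grasp_force: 0.0
t 2.45 tool cm [-3.95  3.71  9.86] spin 0.0015995844893914313 now uvz mm [-152.1   -5.6  218.6] F [ 0.26 -0.11  0.16] R [[0.21, 0.98, -0.0], [0.98, -0.21, 0.0], [-0.0, -0.0, -1.0]]
```

```bash
python3 -m pendant '[[-4.2,3.7,2,0,0],[0,0,5,0,0],[0,0,5,0,0],[0,0,4,0,0],[0,0,2.1,0,0]]' >/dev/null; python3 -m pendant '[[0,0,0,0,0]]'
python3 -c "
from h import *
togo((.6667,.0423,-.21),-.090,-.046,.037)
for n in('scene','top'):
  d=get_image(n);print(proj(d,base((.6667,.0423,-.21),np.array([-.165,-.03,.04]))));u,v=map(int,proj(d,base((.6667,.0423,-.21),np.array([-.165,-.03,.04]))));cv2.imwrite(f'pics/{n}1.png',cv2.resize(d['pixels'][v-50:v+50,u-65:u+65],None,fx=6,fy=6,interpolation=cv2.INTER_CUBIC))
"
```

```text
time: 3.2
ee_pos: [0.4577, 0.0381, 0.0362]
ee_rot: [-0.002, 0.776, 0.63, -0.001]
wrist_force: [-0.2, -0.5, 0.2]
width: 0.001
grasp_force: 0.0
t 3.2 tool cm [ 0.16  2.65 -0.09] spin 0.003122070014396433 now uvz mm [-116.5  -47.7   36.2] F [-0.25 -0.54  0.21] R [[0.21, 0.98, -0.0], [0.98, -0.21, 0.0], [-0.0, -0.0, -1.0]]
(np.float64(342.7444805949771), np.float64(248.90515648756661))
(np.float64(305.07271428966925), np.float64(268.78614611713505))
```

View pics/scene1.png

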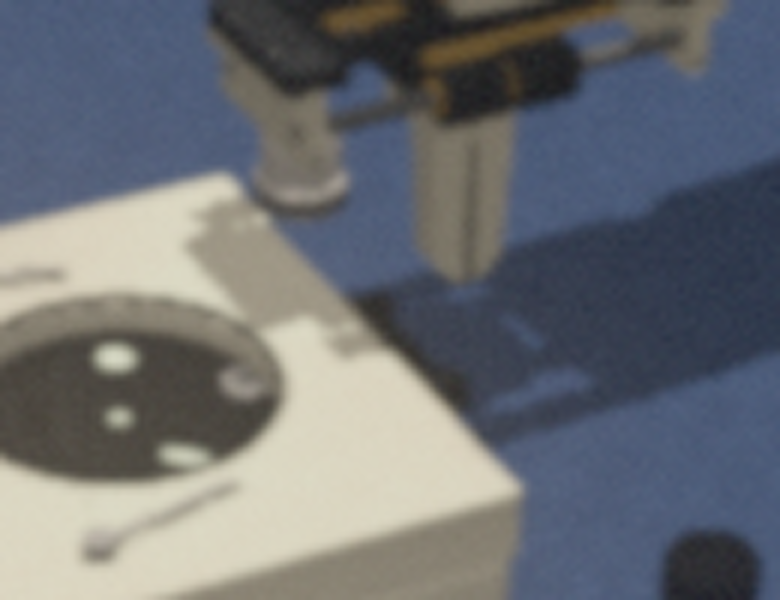

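View pics/top1.png

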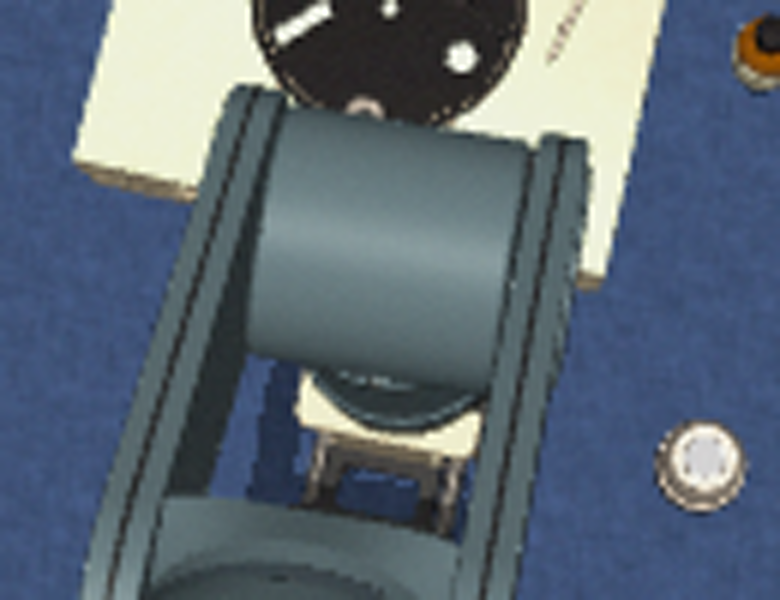

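```bash
python3 -m pendant '[[0,0,1.8,0,0],[0,1.3,0,0,0],[0,1.3,0,0,0],[0,0,0,0,0]]'; python3 -m pendant '[[0.5,0,0,0,0],[0.5,0,0,0,0],[0.4,0,0,0,0],[0,0,0,0,0]]'
python3 -c "
from h import *
togo((.6667,.0423,-.21),-.090,-.003,.018)"
```

```text
time: 3.8
ee_pos: [0.4872, 0.0319, 0.0207]
ee_rot: [0.001, 0.777, 0.629, 0.001]
wrist_force: [0.1, 0.1, 0.7]
width: 0.003
grasp_force: 0.0
time: 4.3
ee_pos: [0.485, 0.0469, 0.0193]
ee_rot: [-0.001, 0.777, 0.63, -0.002]
wrist_force: [-5.8, -2.0, 2.8]
width: 0.004
grasp_force: 2.4
t 4.3 tool cm [3.04 0.17 0.12] spin 0.001107710381646393 now uvz mm [-91.6 -33.4  19.3] F [-5.75 -2.02  2.81] R [[0.21, 0.98, -0.0], [0.98, -0.21, 0.0], [-0.0, -0.0, -1.0]]
```

```bash
python3 -m pendant '[[-1.5,-0.3,0,0,0],[0,0,0,0,0],[0,0.8,0,0,0],[0,0,0,0,0]]'; python3 -c "
from h import *
togo((.6667,.0423,-.21),-.086,-.035,.018)"; python3 -m pendant '[[0.5,0,0,0,0],[0.4,0,0,0,0],[0.3,0,0,0,0],[0,0,0,0,0]]'
python3 -c "
from h import *
togo((.6667,.0423,-.21),-.090,-.003,.018)"
```

```text
time: 4.8
ee_pos: [0.4907, 0.0302, 0.0199]
ee_rot: [0.001, 0.777, 0.629, 0.001]
wrist_force: [0.2, -0.3, -0.3]
width: -0.001
grasp_force: 0.0
t 4.8 tool cm [ 1.36 -0.34  0.19] spin -0.00037886231746087073 now uvz mm [-82.6 -48.6  19.9] F [ 0.16 -0.27 -0.31] R [[0.21, 0.98, 0.0], [0.98, -0.21, -0.0], [0.0, 0.0, -1.0]]
time: 5.3
ee_pos: [0.4915, 0.0426, 0.0194]
ee_rot: [-0.0, 0.777, 0.629, -0.0]
wrist_force: [-1.8, -0.6, -0.7]
width: 0.003
grasp_force: 1.0
t 5.3 tool cm [ 3.33 -0.56  0.14] spin 0.0005025590777432143 now uvz mm [-84.4 -36.3  19.4] F [-1.81 -0.61 -0.65] R [[0.21, 0.98, -0.0], [0.98, -0.21, 0.0], [-0.0, -0.0, -1.0]]
```

```bash
python3 -m pendant '[[0.4,0,0,0,0],[0.4,-0.1,0,0,0],[0,0,0,0,0]]'
python3 -c "
from h import *
togo((.6667,.0423,-.21),-.090,-.003,.018)
d=get_image('top');cv2.imwrite('pics/t2.png',cv2.resize(d['pixels'][180:280,250:370],None,fx=5,fy=5,interpolation=cv2.INTER_CUBIC))"
```

```text
time: 5.68
ee_pos: [0.493, 0.0507, 0.0198]
ee_rot: [0.0, 0.777, 0.629, 0.0]
wrist_force: [-1.1, -1.6, -0.7]
width: 0.003
grasp_force: 0.5
t 5.675 tool cm [ 2.5  -0.53  0.18] spin 0.00030818953554928585 now uvz mm [-84.7 -28.   19.8] F [-1.09 -1.64 -0.73] R [[0.21, 0.98, 0.0], [0.98, -0.21, 0.0], [0.0, 0.0, -1.0]]
```

View pics/t2.png

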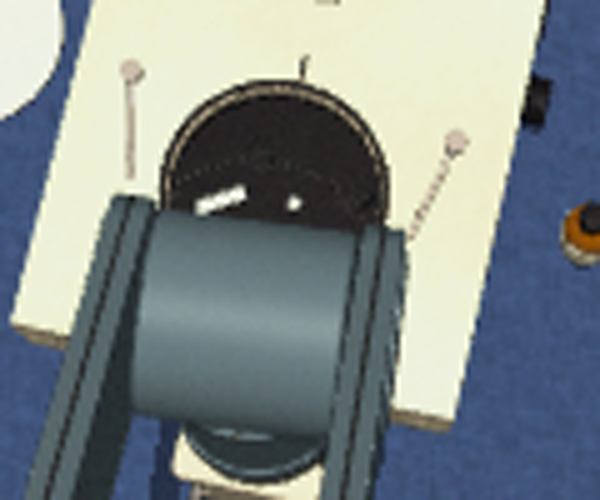

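The disc is turning clockwise: the slit at (220,200) is heading for the stage centre. I'll carry on to the first click.

```bash
python3 -m pendant '[[0.5,-0.15,0,0,0],[0.5,-0.15,0,0,0],[0.5,-0.1,0,0,0],[0.5,0,0,0,0],[0.3,0,0,0,0]]'; python3 -m pendant '[[0,0,0,0,0]]'
cat > look.py <<'E'
from h import *
import sys
B=(.6667,.0423,-.21)
togo(B,-.085,-.036,.018)
d=get_image('top')
# rectify stage opening at disc level, base axes (+x up, +y left), 2 px/mm; print brightness at stations -1,0,+1
im=d["pixels"]
for k in(-2,-1,0,1,2):
    a=k*np.pi/4;q=proj(d,base(B,np.array([-.087+.051*np.cos(a),.051*np.sin(a),.046])))
    print(k,[int(x) for x in q],cv2.getRectSubPix(im,(3,3),q).mean().round())
cv2.imwrite(f'pics/{sys.argv[1]}.png',cv2.resize(im[180:280,250:370],None,fx=5,fy=5,interpolation=cv2.INTER_CUBIC))
E
python3 look.py t3
```

```text
time: 6.35
ee_pos: [0.4934, 0.074, 0.0197]
ee_rot: [-0.0, 0.777, 0.629, 0.0]
wrist_force: [-0.7, -0.2, 0.5]
width: 0.006
grasp_force: 0.0
time: 6.48
ee_pos: [0.4934, 0.0738, 0.0196]
ee_rot: [-0.0, 0.777, 0.629, -0.0]
wrist_force: [0.1, 0.6, -0.3]
width: 0.006
grasp_force: 0.0
t 6.475 tool cm [-3.07  0.41  0.16] spin 0.0004149559161874261 now uvz mm [-89.1  -5.3  19.6] F [ 0.11  0.62 -0.33] R [[0.21, 0.98, -0.0], [0.98, -0.21, 0.0], [0.0, -0.0, -1.0]]
-2 [319, 241] 146.0
-1 [316, 227] 85.0
0 [304, 219] 204.0
1 [290, 221] 39.0
2 [281, 233] 118.0
```

View pics/t3.png

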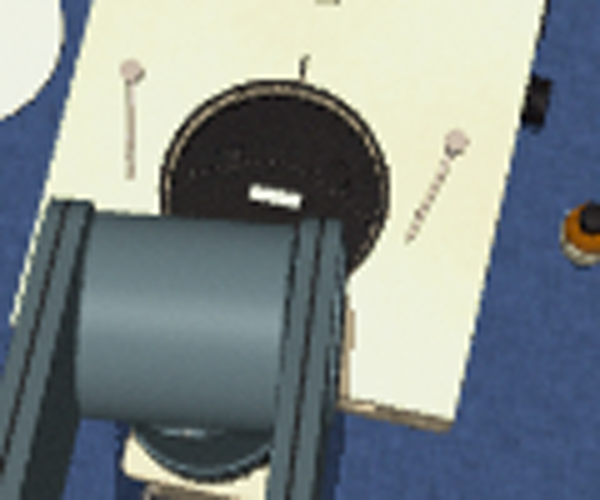

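The slit is now centred at (275,195), which is one click with the base unmoved. I'll back out, go round and push the second click.

```bash
python3 -m pendant '[[0,-2.5,0,0,0],[-2.2,0,0,0,0],[-2.2,0,0,0,0],[0,3.1,0,0,0],[0,0,0,0,0]]'; python3 look.py t4; python3 -m pendant '[[0.5,0,0,0,0],[0.5,0,0,0,0],[0.4,0,0,0,0],[0.4,-0.1,0,0,0],[0,0,0,0,0]]'; python3 -m pendant '[[0.5,-0.2,0,0,0],[0.5,-0.2,0,0,0],[0.5,-0.1,0,0,0],[0.5,0,0,0,0],[0.5,0,0,0,0]]';python3 -m pendant '[[0,0,0,0,0]]'; python3 look.py t5
```

```text
time: 7.15
ee_pos: [0.4922, 0.0282, 0.02]
ee_rot: [0.001, 0.778, 0.629, 0.001]
wrist_force: [0.3, 0.1, -0.5]
width: 0.006
grasp_force: 0.0
t 7.15 tool cm [ 1.41 -0.43  0.2 ] spin -0.0013180030794767983 now uvz mm [-80.7 -50.1  20. ] F [ 0.27  0.15 -0.46] R [[0.21, 0.98, 0.0], [0.98, -0.21, -0.0], [0.0, 0.0, -1.0]]
-2 [319, 241] 134.0
-1 [316, 227] 87.0
0 [304, 219] 203.0
1 [290, 221] 86.0
2 [281, 233] 90.0
time: 7.82
ee_pos: [0.4931, 0.0476, 0.0197]
ee_rot: [0.0, 0.777, 0.629, 0.0]
wrist_force: [-1.9, -1.2, -0.8]
width: 0.005
grasp_force: 0.7
time: 8.45
ee_pos: [0.4933, 0.0731, 0.0197]
ee_rot: [-0.0, 0.777, 0.629, 0.0]
wrist_force: [0.8, 0.7, -0.8]
width: 0.005
grasp_force: 0.0
time: 8.57
ee_pos: [0.4932, 0.073, 0.0196]
ee_rot: [-0.0, 0.777, 0.629, 0.0]
wrist_force: [-0.7, 0.6, -0.2]
width: 0.003
grasp_force: 0.0
t 8.575 tool cm [-2.99  0.4   0.16] spin 0.0005564817810118639 now uvz mm [-89.1  -6.1  19.6] F [-0.73  0.62 -0.21] R [[0.21, 0.98, -0.0], [0.98, -0.21, 0.0], [0.0, -0.0, -1.0]]
-2 [319, 241] 125.0
-1 [316, 227] 91.0
0 [304, 219] 37.0
1 [290, 221] 38.0
2 [281, 233] 119.0
```

View pics/t5.png

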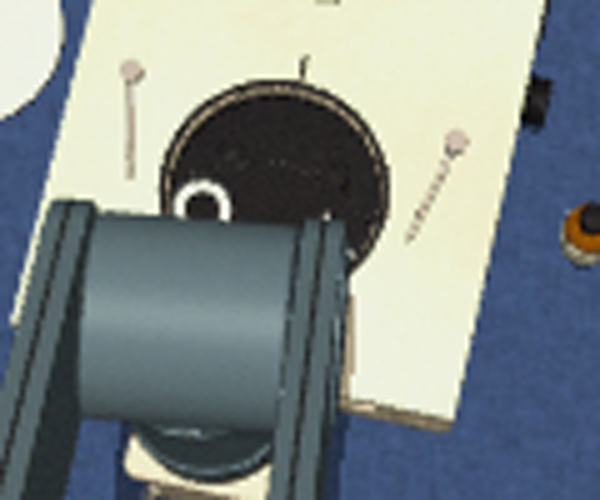

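After two clicks the blank is centred, and the dark-field ring at (203,205) is next in line. I'll repeat the same moves for the third click, then retreat.

```bash
python3 -m pendant '[[0,-2.5,0,0,0],[-2.2,0,0,0,0],[-2.1,0,0,0,0],[0,3.0,0,0,0],[0,0,0,0,0]]'; python3 -m pendant '[[0.5,0,0,0,0],[0.5,0,0,0,0],[0.4,0,0,0,0],[0.4,-0.1,0,0,0],[0,0,0,0,0]]'; python3 -m pendant '[[0.5,-0.2,0,0,0],[0.5,-0.2,0,0,0],[0.5,-0.1,0,0,0],[0.5,0,0,0,0],[0.4,0,0,0,0]]';python3 -m pendant '[[0,0,0,0,0],[0,-3.5,0,0,0],[0,-4,0,0,0],[0,-4,0,0,0],[0,0,0,0,0]]'; python3 look.py t6
```

```text
time: 9.25
ee_pos: [0.4912, 0.0285, 0.02]
ee_rot: [0.001, 0.778, 0.629, 0.001]
wrist_force: [0.5, -0.3, 0.0]
width: 0.008
grasp_force: 0.0
time: 9.88
ee_pos: [0.4921, 0.0478, 0.0197]
ee_rot: [0.0, 0.777, 0.629, 0.0]
wrist_force: [-1.7, -1.4, -0.5]
width: 0.006
grasp_force: 0.7
time: 10.5
ee_pos: [0.4921, 0.0723, 0.0197]
ee_rot: [-0.0, 0.777, 0.629, 0.0]
wrist_force: [1.0, -0.3, -0.4]
width: 0.005
grasp_force: 0.0
time: 11.12
ee_pos: [0.3758, 0.0963, 0.0193]
ee_rot: [-0.001, 0.777, 0.629, -0.001]
wrist_force: [0.7, 0.2, 0.4]
width: 0.007
grasp_force: 0.0
t 11.125 tool cm [-2.83 12.38  0.09] spin 0.0009266011048996159 now uvz mm [-208.8   -7.8   19.3] F [0.68 0.15 0.36] R [[0.21, 0.98, -0.0], [0.98, -0.21, 0.0], [-0.0, -0.0, -1.0]]
-2 [319, 241] 233.0
-1 [316, 227] 40.0
0 [304, 219] 37.0
1 [290, 221] 161.0
2 [281, 233] 232.0
```

View pics/t6.png

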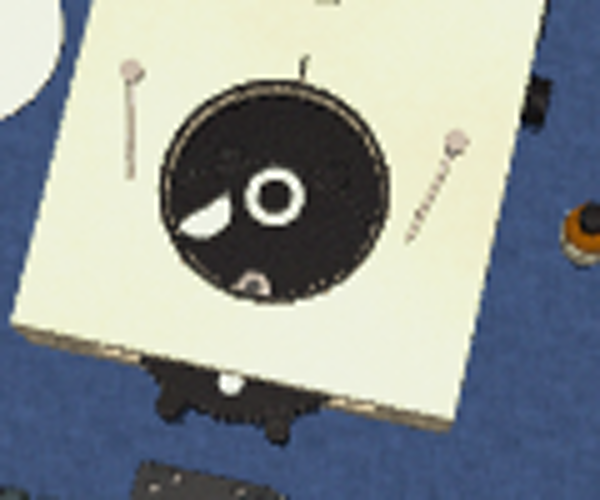

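The dark-field ring is centred at (275,196) with the half moon to its left. The base hasn't moved and the fingers are clear.

```bash
python3 -c "
from station import arm
print(arm.hand_in())"
```

```text
the job is handed in; nothing more can be done
None
```

The dark-field ring is clicked into place in the middle of the stage opening after three clockwise clicks; the base looks unmoved in the last picture, the fingers are clear of the disc, and the job is handed in (no verdict was returned).

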